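Swing a brass bar into line in a marking jig

ROBOT

A 6-joint arm with a two-finger parallel gripper is mounted at the origin on a cart in front of the work surface, level with it; the furniture and walls round the work are solid. World frame = base frame: x ahead of the robot, y to its left, z up, the work surface at z = 0. Lengths are in m, angles in degrees, forces in N, time in s.
With the tool pointing down it reaches from about 0.4 to 0.825 m from the base axis. Payload 7 kg.
Tool frame: the origin (TCP) lies midway between the tips of the shut fingers; the grasp point (between the pads) lies r.grasp_offset behind it (r.grasp_offset is the distance from the TCP to the grasp point, in m); x points along the fingers, z is the direction in which the jaws open and shut, and the axes are right-handed (so a half turn about x gives the same grasp; the last joint's range is limited). The gripper opens to 88 mm and grips with 3 to 60 N. Pads are 19 mm wide; open, the fingers measure 130 mm over their backs; the gripper's body (78 mm by 193 mm) begins 47 mm behind the grasp point.
Start: joints at [-60.728, 20.546, 0.682, 0, -70.136, -16.507], TCP at [0.149, -0.658, 0.202] pointing down, gripper open.
Joint ranges: [-176.03, 176.03], [-82.01, 121.73], [-58.28, 71.71], [-173.87, 95.51], [-174.79, -0.11], [-173.66, 173.66]. Speed limits (degrees/s): [136.94, 136.94, 172.46, 180, 180, 180].

INTERFACE

Orientations are given as [roll, pitch, yaw] about the fixed x, y, z axes, in that order (R = Rz(yaw) Ry(pitch) Rx(roll)).
In Python, from plant import readout, vision, close_job, r gives the robot as it stands.
- The arm moves only by the shell command python3 -m handwheel 'ROWS' [OPENING] [FORCE]. ROWS is JSON, a list that holds one entry, the list of rows, each a list of 4 numbers: the shift along the world's x, y, z in units of 40 mm (1.0 is 40 mm), then the turn about the world's z in units of 5 degrees (1.0 is 5 degrees). In form: [[[tx, ty, tz, roll], ...]]. A call has 1 to 8 rows; each row shifts and turns the pose as measured when the row begins; what a row does not reach is not made up. A row lasts 1/10 s, in which the tool goes at most 50 mm and 8.59 degrees, less where a joint would pass 70% of its speed; a pose out of reach is approached as far as the arm can. A call is refused whole if a number of a shift passes 1 or a number of a turn 1, either way. A call with a gripper value outside its range is refused whole. OPENING is the finger opening in mm, from 0 to 87.6, set as the call begins (- or left out, the last holds). The fingers move at their own pace and stop on an object; FORCE is the grip in N (left out, the last holds). Time passes only in rows, so rows that do not move let the fingers close. It gives the time, the measured TCP pose, the force and the opening at its end, in the units of the state.
- readout.get_state(): the state, without advancing time (a new reading comes with each control period).
- vision.capture(name): name is "side" or "top" or "wrist"; returns the picture (480x640x3 uint8, blue, green, red); there is no depth.
- vision.get_calibration(name): a dict with "intrinsics" (3x3 intrinsics, pixels), "pose" (4x4, takes a point from camera to world coordinates). Camera axes: x right, y up, looking along -z (the intrinsics and any distortion apply to the point x, -y, -z); pixel columns grow to the right and rows downward; lengths in m; the calibration is good to about 2 mm. The wrist camera is an equidistant fisheye: a pixel r from the principal point sees the ray r / f radians off the axis. A picture is of the moment at which its call begins: read the wrist's pose just before it. get_calibration takes no time and is no camera call; for the wrist camera it gives the pose at the moment of the call.
- close_job(): hands the job in, once; it reports no verdict.
The state is a dict: "time_s": time; "joints": joint angles; "qd": joint speeds; "joint_torque": joint torques, N m; "tcp_pos": TCP position; "eef_rot": TCP orientation; "contact_force": force on the tool from outside, world axes, zero at the start; "moment": the same for the moment, N m; "gripper_width": finger opening in m.
Only numpy, scipy, OpenCV 4.12 (cv2) and the standard library are available. Lean on these libraries where they do the work, as an engineer would, in place of code of your own. Each camera call takes 0.05 s, during which the arm holds its last target.

TASK

Get the brass bar locked in line in the marking jig. First slide it lengthwise, still askew, until its left end butts against the dark end stop behind the steel post; then push its right end away from you so that the bar pivots about the post and swings into line until the red spring catch has snapped out in front of its right end, and let go. Keep the bar flat on the bed, never press it against the jig with more than 18 N, and leave the bottle, the weight, the tape roll and the magnifier alone.

Things in the scene. Friction and masses are not known exactly. Their poses are not given: they have to be found in the camera images.
- jig: Fixed grey jig base with an aluminium bed, top 22 mm above the worktop; origin on the worktop, +y left along the jig, +x away from the robot, z up; covers x -116 to 56, y -140 to 120 mm. Post and end stop are fixed to it. Fence and catch stand on a dark L-shaped carriage, locked anywhere within 5 mm either way along x; that setting is NOT reported: feel or see it. Bar in line: centre near x 0 y 0, along y.
- post_top (a point): Top centre of the fixed steel pivot post, diameter 12 mm, top 50 mm above the worktop, at jig x -16, y 78 mm. The bar's near (-x) face pivots on it, and rests on it in the end.
- stop_face (a point): Top edge of the working face (looking to the jig's -y) of the fixed dark end stop, at jig y 90.5 mm. The face spans jig x -20 to 44 mm and is 18 mm high, top 40 mm above the worktop. The bar's left end butts here. A thinner fixed steel back pin (10 mm across, 18 mm high, at jig x 18.5, y 30 mm) stands 3.5 mm behind the bar in line and keeps its left end near the post.
- fence_nominal (a point): Where the top middle of the fence's face (looking to jig -x) is at the carriage's middle setting; the true one is up to 5 mm off along x. Rigid dark block behind the bar, face 43 mm long along y, 12 mm high. A sprung brass plunger stands out 6 mm at jig y -33 (2.4 N to start, 7 N to press flush) and presses the bar in line onto post and catch; the fence stays about 3.5 mm behind the bar.
- nose_nominal (a point): Where the top corner of the red catch's nose is when out, at the carriage's middle setting (true: up to 5 mm off along x): the end of its square far face, 6 mm past the right end of a bar in line. Towards the robot the nose falls away in a 30 degree ramp, 23 mm in -x and 13 mm in -y. Catch 24 to 36 mm above the worktop; blue housing at jig x -40 to -5, y -129 to -101 mm, 44 mm high.
- catch (a joint): Red sprung catch: metres pushed back to -y into its housing, 0 = out, stop at 0.009; spring 1.5 N out, 2.9 N at 7 mm. The bar's right end, pushed to +x, wedges it back; once the bar's near face is just past its far face it snaps out and keeps the bar in. Pushing the bar 60 mm right of its middle takes roughly 5 to 10 N; the rigid fence follows about 3 mm after the snap.
- bar_center (a point): Centre of the loose brass bar, 20 x 180 x 18 mm (own x, y, z), 0.45 kg, waxed and slippery; y along it to its left end, z up. It lies flat on the bed (centre 31 mm above the worktop), at first turned 0.42 to 0.47 rad clockwise from the jig's y, right end nearer the robot, left end on the far side of the post's line and 10 to 35 mm short of the end stop; slid along its own length it clears the post.
- bar_tip (a point): Middle of the bar's left end face (bar frame 0, +90 mm, mid-height); axes as the bar's.
- bottle: Bystander: small brown dropper bottle, 30 mm across, 82 mm tall, origin at its underside. Leave alone.
- brass_weight: Bystander: brass weight, 22 mm across, 32 mm tall, origin at its underside. Leave alone.
- glue_roll: Bystander: roll of black tape lying flat, 94 mm across, 48 mm high, origin at its underside. Leave alone.
- magnifier: Bystander: small folding magnifier, 28 x 60 x 19 mm, origin at its underside. Leave alone.
Not all that is in view belongs to the job. Leave any turquoise look-alike of the part that bears bar_center alone.

How it is judged (in metres and radians):
On the way, in this order (a step that is already met when the one before it is completed fails the run):
1. the bar, still askew by more than 0.15 rad, has its left end at the end stop (within about 4 mm) (y of bar_tip in the frame of jig above 0.083 m and angle between the y axis of bar_center and the y axis of jig, either way round above 0.15 rad), for 0.1 s.
2. the bar is swung into line and the catch has snapped out in front of it (angle between the y axis of bar_center and the y axis of jig, either way round below 0.06 rad and value of joint catch below 0.0025 m and y of bar_tip in the frame of jig above 0.0845 m and x of bar_tip in the frame of jig between -0.008 and 0.01 m and z of bar_center in the frame of jig below 0.034 m), for 0.2 s.
At the end, for the whole second after the job is handed in: The bar lies flat and still, parallel to the jig within 0.06 rad, its left end within 6 mm of the end stop and beyond the post, and the catch is out again (pushed back less than 2.5 mm) in front of its right end (all of step 2 and angle between bar_center's own z axis and vertical below 0.05 rad); the robot touches nothing.
It fails at once if the bar is pressed too hard against the jig: its contact forces on bed, post, stop, fence, plunger and catch (weight and springs counted) add up to more than 45 N, as when pushed home with over 18 N (contact force between bar and jig above 45 N).
It fails at once if the bar is lifted more than 10 mm off the bed or tipped by more than 0.15 rad (z of bar_center in the frame of jig above 0.041 m or angle between bar_center's own z axis and vertical above 0.15 rad).
It fails at once if a bystander is moved by more than 15 mm (distance of any of bottle, brass_weight, glue_roll, magnifier from where it was at the start of the episode above 0.015 m).
It also fails if it takes over 51 s, if anything falls off the work surface, if the arm or the gripper's body presses on something with over 40 N, if the wrist force passes 120 N, or if a joint passes its speed limit or range.

## Working session

There is one attempt and no reset: what is moved stays moved. The work goes in short steps, Python scripts to look and compute and a shell command to move; the robot and the scene stay as the last step left them, time stands still between calls to the robot, and variables do not carry over. Pictures are saved under pics/ and viewed, and the job is handed in when it is done.

```bash
ls; mkdir -p pics; python3 - <<'E'
from plant import readout, vision, r
import cv2
print(readout.get_state()); print(r.grasp_offset)
for n in ("top","side"):
    cv2.imwrite(f"pics/{n}0.png",vision.capture(n)); c=vision.get_calibration(n); print(n,c)
E
```

```text
pics
{'time_s': 0.0, 'joints': array([-6.07295648e+01,  2.05895778e+01,  6.33747691e-01, -2.07237482e-02,
       -7.01359501e+01, -1.65055462e+01]), 'qd': array([ 0.01211505,  0.08886397, -0.10018965,  0.01992438, -0.06590637,
       -0.0458624 ]), 'joint_torque': array([-2.35414765e-03, -5.82719207e+01,  2.93051201e+01,  6.99707866e+00,
        7.05183222e-03, -1.63949671e-04]), 'tcp_pos': array([ 0.14898154, -0.65780651,  0.20124159]), 'eef_rot': array([  4.52305939,  89.90617424, 107.28089102]), 'contact_force': array([-0.72491975, -0.62522348, -0.15583325]), 'moment': array([-0.01311756, -0.02546575, -0.00088601]), 'gripper_width': 0.08799293250059097}
0.0188
top {'intrinsics': array([[443.25226181,   0.        , 323.80906147],
       [  0.        , 443.25226181, 248.88884426],
       [  0.        ,   0.        ,   1.        ]]), 'pose': array([[-0.00643366,  0.98426169, -0.17659993,  0.46058438],
       [-0.9999588 , -0.00520156,  0.00743883, -0.21428452],
       [ 0.00640316,  0.17664051,  0.98425461,  1.06721532],
       [ 0.        ,  0.        ,  0.        ,  1.        ]])}
side {'intrinsics': array([[510.88908397,   0.        , 329.1484283 ],
       [  0.        , 510.88908397, 239.44649584],
       [  0.        ,   0.        ,   1.        ]]), 'pose': array([[-0.90649962,  0.23147027, -0.35310048,  0.30834348],
       [-0.42213562, -0.4815577 ,  0.76805189,  0.5661829 ],
       [ 0.00774293,  0.84529503,  0.53424372,  0.63777223],
       [ 0.        ,  0.        ,  0.        ,  1.        ]])}
```

View pics/top0.png

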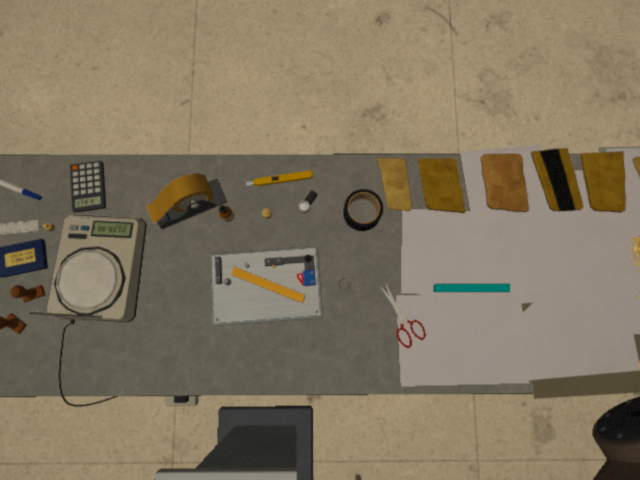

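View pics/side0.png

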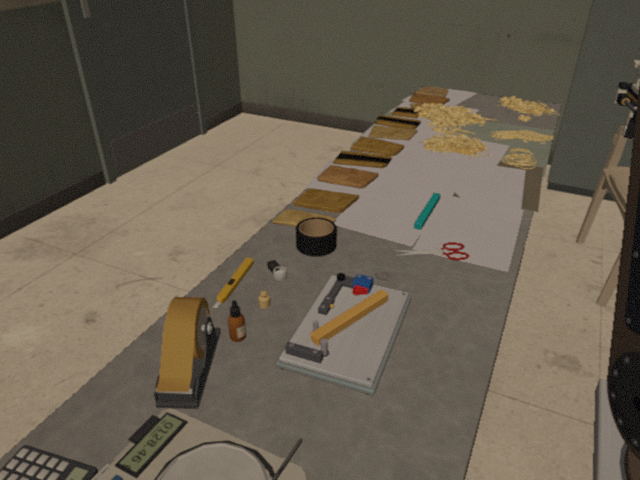

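The top view shows the jig around (267,286) with the orange bar running from (235,271) to (303,298). The turquoise decoy is at (470,288). Next I'll zoom in.

```bash
cat > h.py <<'E'
import numpy as np, cv2
from plant import readout, vision, r
def ray(n,px,cal=None):
    c=cal or vision.get_calibration(n); K=c["intrinsics"];P=c["pose"]
    px=np.atleast_2d(np.asarray(px,float))
    d=np.c_[(px[:,0]-K[0,2])/K[0,0],-(px[:,1]-K[1,2])/K[1,1],-np.ones(len(px))]@P[:3,:3].T
    return P[:3,3],d
def onplane(n,px,z):
    o,d=ray(n,px); return o+d*((z-o[2])/d[:,2])[:,None]
def proj(n,p):
    c=vision.get_calibration(n);K=c["intrinsics"];P=c["pose"]
    q=(np.atleast_2d(p)-P[:3,3])@P[:3,:3]
    return np.c_[K[0,0]*q[:,0]/-q[:,2]+K[0,2],K[1,1]*q[:,1]/q[:,2]+K[1,2]]
E
python3 - <<'E'
from h import *
t=cv2.imread("pics/top0.png")[235:335,195:345]; cv2.imwrite("pics/topz.png",cv2.resize(t,None,fx=5,fy=5,interpolation=cv2.INTER_CUBIC))
t=cv2.imread("pics/side0.png")[260:400,270:420]; cv2.imwrite("pics/sidez.png",cv2.resize(t,None,fx=4,fy=4,interpolation=cv2.INTER_CUBIC))
print(onplane("top",[[211,255],[317,248],[323,317],[215,325],[268,284],[235,271],[303,298]],0.03))
for n in("top","side"):
    im=cv2.imread(f"pics/{n}0.png"); hsv=cv2.cvtColor(im,cv2.COLOR_BGR2HSV)
    m=cv2.inRange(hsv,(10,120,120),(30,255,255))
    k,l,s,c=cv2.connectedComponentsWithStats(m)
    for i in range(1,k):
        if s[i,4]>40: print(n,s[i],c[i],cv2.minAreaRect(np.argwhere(l==i)[:,::-1].astype(np.float32)))
E
```

```text
[[ 0.63339827  0.04506714  0.03      ]
 [ 0.64891981 -0.20594493  0.03      ]
 [ 0.4865994  -0.21922169  0.03      ]
 [ 0.46994542  0.02958977  0.03      ]
 [ 0.56382706 -0.09086748  0.03      ]
 [ 0.59492664 -0.01278675  0.03      ]
 [ 0.5306686  -0.17288183  0.03      ]]
top [481 155  31  50 511] [491.43444227 177.42661448] ((490.8976745605469, 178.06942749023438), (48.652645111083984, 24.690128326416016), 67.16634368896484)
top [ 378  158   33   52 1208] [394.80877483 183.0852649 ] ((394.47113037109375, 183.43019104003906), (55.13893127441406, 25.719289779663086), 81.57302856445312)
top [253 170  59  15 367] [283.20708447 177.16348774] ((282.1175231933594, 177.30577087402344), (6.988576889038086, 58.980281829833984), 81.7028579711914)
top [146 177  44  46 868] [167.28225806 197.80414747] ((166.71795654296875, 197.93283081054688), (20.319480895996094, 53.723873138427734), 49.236392974853516)
top [262 208   8   9  55] [265.50909091 212.41818182] ((265.5, 212.0), (8.0, 7.0), 90.0)
top [632 236   8  29  93] [637.21505376 247.07526882] ((635.5, 250.0), (28.0, 7.0), 90.0)
top [  5 249  
[... 1503 characters left out ...]
 60] [321.76666667 216.11666667] ((321.4422912597656, 216.28846740722656), (25.691213607788086, 3.1378581523895264), 11.309932708740234)
side [216 257  37  46 343] [233.696793   279.07580175] ((233.53341674804688, 278.7819519042969), (7.568727016448975, 54.19667053222656), 36.60707473754883)
side [259 291  10  17 113] [263.13274336 299.11504425] ((263.5, 299.0), (16.0, 9.0), 90.0)
side [311 290  77  55 825] [346.71636364 315.93212121] ((348.0617980957031, 315.1539001464844), (14.095932006835938, 89.2245101928711), 55.124671936035156)
side [ 157  302   41   89 2639] [177.36074271 348.11519515] ((177.76043701171875, 346.4029235839844), (32.20851516723633, 91.12133026123047), 6.115502834320068)
```

View pics/topz.png

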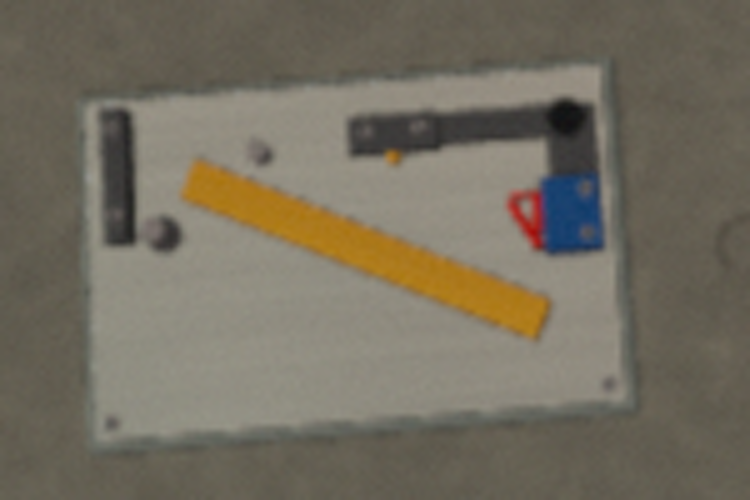

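View pics/sidez.png

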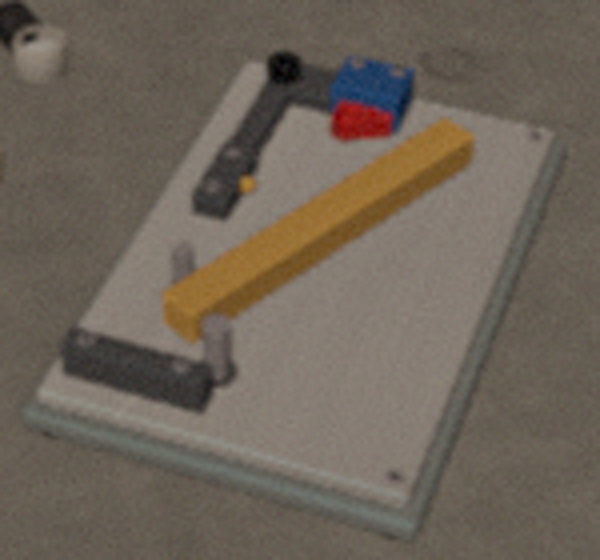

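```bash
cat > fit.py <<'E'
from h import *
from scipy.optimize import least_squares
z=lambda u,v:((u+.5)/5-.5+195,(v+.5)/5-.5+235)
zs=lambda u,v:((u+.5)/4-.5+270,(v+.5)/4-.5+260)
# jig local xyz, pixel
T=[((.056,.120,.018),z(83,102)),((.056,-.140,.018),z(608,62)),((-.116,-.140,.018),z(634,411)),((-.116,.120,.018),z(92,451)),
((.044,.0905,.040),z(131,109)),((-.020,.0905,.040),z(134,243)),((-.016,.078,.050),z(163,229)),((.0185,.030,.040),z(259,148))]
S=[((-.016,.078,.050),zs(217,322)),((.0185,.030,.040),zs(183,247)),((.044,.0905,.040),zs(82,333)),((-.020,.0905,.040),zs(213,379))]
W=lambda p,L:np.c_[p[0]+np.cos(p[2])*L[:,0]-np.sin(p[2])*L[:,1],p[1]+np.sin(p[2])*L[:,0]+np.cos(p[2])*L[:,1],L[:,2]]
def res(p,n,D):
    return (proj(n,W(p,np.array([d[0] for d in D])))-np.array([d[1] for d in D]))
E
python3 - <<'E'
from fit import *
for nm,f in (("top",lambda p:res(p,"top",T).ravel()),("side",lambda p:res(p,"side",S).ravel())):
    s=least_squares(f,[.58,-.09,0.05],loss='soft_l1'); p=s.x; print(nm,p,np.round(f(p).reshape(-1,2),1).tolist())
    R=np.array([[np.cos(p[2]),-np.sin(p[2])],[np.sin(p[2]),np.cos(p[2])]])
    if nm=="top":
        b=onplane("top",[z(182,198),z(200,158),z(551,298),z(539,341)],.040)[:,:2]
    else:
        b=onplane("side",[zs(193,305),zs(165,290),zs(440,120),zs(475,146)],.040)[:,:2]
    print("bar corners world",b.round(4).tolist(),"jig",((b-p[:2])@R).round(4).tolist())
    q=(b-p[:2])@R; l=(q[0]+q[1])/2; rr=(q[2]+q[3])/2; print("tip",l,"right",rr,"len",np.linalg.norm(l-rr),"ang",np.arctan2(*(l-rr)))
E
```

```text
top [ 0.59174975 -0.07319126  0.06981818] [[-1.1, -1.6], [2.1, -1.6], [2.3, 0.7], [-0.6, 1.3], [-0.3, -0.4], [0.1, -0.1], [-1.3, 0.1], [0.5, 0.6]]
bar corners world [[0.5862, -0.0056], [0.6049, -0.0135], [0.5387, -0.1774], [0.519, -0.1719]] jig [[-0.0008, 0.0678], [0.0173, 0.0587], [-0.0602, -0.1003], [-0.0795, -0.0934]]
tip [0.00823384 0.06321161] right [-0.06982372 -0.09684565] len 0.17807668487200262 ang 0.45374734048148113
side [ 0.5945261  -0.06824808  0.08207194] [[0.3, 1.4], [-0.0, 1.4], [-2.4, -0.9], [0.8, -2.6]]
bar corners world [[0.5921, -0.0091], [0.6069, -0.0122], [0.5418, -0.1731], [0.5203, -0.1616]] jig [[0.0024, 0.0592], [0.0169, 0.0548], [-0.0611, -0.1002], [-0.0817, -0.087]]
tip [0.00966904 0.05698151] right [-0.07138941 -0.09359416] len 0.17100732598722163 ang 0.49383452397117594
```

```bash
cat >> h.py <<'E'
from scipy.spatial.transform import Rotation as Ro
def jaw(s=None):
    s=s or readout.get_state(); z=Ro.from_euler('xyz',s['eef_rot'],degrees=True).as_matrix()[:,2]
    return np.degrees(np.arctan2(z[1],z[0]))
def st():
    s=readout.get_state(); print("t%.2f"%s['time_s'],s['tcp_pos'].round(4),"jaw%.1f"%jaw(s),"F",s['contact_force'].round(2),"w%.1f"%(s['gripper_width']*1e3),"j6 %.0f"%s['joints'][5])
E
python3 -c "
from h import *
st()"
python3 -m handwheel '[[[0.75,1,0,0],[0.75,1,0,0]]]' 32 3
python3 -c "
from h import *
st()"
```

```text
t0.10 [ 0.149  -0.6578  0.2013] jaw102.8 F [-0.09 -0.79  0.34] w87.7 j6 -17
time_s: 0.3
tcp_pos: [0.2064, -0.5792, 0.1983]
eef_rot: [25.5, 89.7, 127.9]
contact_force: [0.9, -0.9, -0.1]
gripper_width: 0.0768
t0.30 [ 0.2064 -0.5792  0.1983] jaw102.4 F [ 0.91 -0.86 -0.07] w76.8 j6 -25
```

```bash
python3 -m handwheel '[[[0.75,1,0,1],[0.75,1,0,1],[0.75,1,0,1],[0.75,1,0,1],[0.75,1,0,1],[0.75,1,0,1],[0.75,1,0,1],[0.75,1,0,1]]]'
python3 -c "
from h import *
st()"
```

```text
time_s: 1.1
tcp_pos: [0.4432, -0.255, 0.196]
eef_rot: [19.0, 89.5, 162.7]
contact_force: [0.3, -1.1, 0.0]
gripper_width: 0.0321
t1.10 [ 0.4432 -0.255   0.196 ] jaw143.7 F [ 0.35 -1.13  0.01] w32.1 j6 -28
```

Remaining to go: about (0.102, 0.121), z −0.09 and yaw +14°.

```bash
python3 -m handwheel '[[[0.7,0.8,-0.4,0.7],[0.7,0.8,-0.5,0.8],[0.7,0.8,-0.5,0.8],[0.4,0.5,-0.4,0.6],[0,0,0,0]]]'
python3 - <<'E'
from h import *
st()
cv2.imwrite("pics/w1.png",vision.capture("wrist")); t=vision.capture("top"); cv2.imwrite("pics/t1.png",cv2.resize(t[225:345,185:345],None,fx=5,fy=5,interpolation=cv2.INTER_CUBIC))
c=vision.get_calibration("wrist");print(c)
E
```

```text
time_s: 1.6
tcp_pos: [0.5494, -0.1285, 0.1216]
eef_rot: [11.8, 89.7, 171.1]
contact_force: [-0.8, -0.5, -0.2]
gripper_width: 0.032
t1.60 [ 0.5494 -0.1285  0.1216] jaw159.4 F [-0.84 -0.51 -0.2 ] w32.0 j6 -27
{'intrinsics': array([[371.64829954,   0.        , 321.45154759],
       [  0.        , 371.64829954, 244.37015707],
       [  0.        ,   0.        ,   1.        ]]), 'pose': array([[-0.93470754, -0.34233243, -0.0955527 ,  0.52337884],
       [ 0.35539344, -0.89708514, -0.26255238, -0.20148071],
       [ 0.00416129, -0.27936849,  0.96017495,  0.30768086],
       [ 0.        ,  0.        ,  0.        ,  1.        ]])}
```

View pics/w1.png

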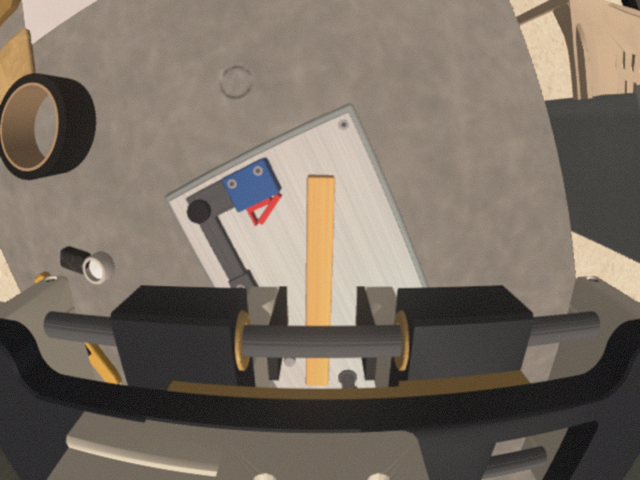

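View pics/t1.png

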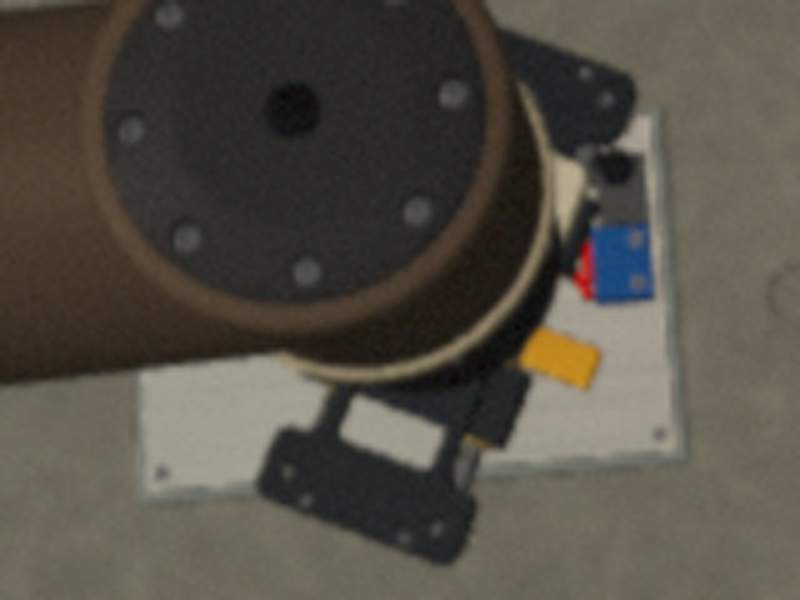

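The wrist view shows the bar from its right end at (321,177) to its left end at about (318,384), between the open fingers. The post is at (348,378) and the red catch at (263,208). Next I'll measure with fisheye rays.

```bash
cat >> h.py <<'E'
def wplane(px,z,c=None):
    c=c or vision.get_calibration("wrist");K=c["intrinsics"];P=c["pose"]
    px=np.atleast_2d(np.asarray(px,float)); a=(px[:,0]-K[0,2])/K[0,0]; b=(px[:,1]-K[1,2])/K[1,1]
    th=np.hypot(a,b); k=np.sin(th)/np.maximum(th,1e-9)
    d=np.c_[a*k,-b*k,-np.cos(th)]@P[:3,:3].T; o=P[:3,3]
    return o+d*((np.asarray(z)-o[2])/d[:,2])[:,None]
def tojig(w,p): 
    R=np.array([[np.cos(p[2]),-np.sin(p[2])],[np.sin(p[2]),np.cos(p[2])]]); return (np.atleast_2d(w)[:,:2]-p[:2])@R
E
python3 - <<'E'
from h import *
P=[.5918,-.0732,.07]
im=cv2.imread("pics/w1.png");hsv=cv2.cvtColor(im,cv2.COLOR_BGR2HSV)
m=cv2.inRange(hsv,(10,120,120),(30,255,255)); m[:,:295]=0;m[:,345:]=0;m[387:]=0
for r0 in (178,190,210,230,260,280,310,365,380):
    xs=np.where(m[r0])[0]
    if len(xs): 
        q=wplane([[xs[0]-.5,r0],[xs[-1]+.5,r0]],.04); print(r0,xs[0],xs[-1],q[:,:2].round(4).tolist(),tojig(q,P).round(4).tolist())
for nm,px,z in (("end R",(321,176),.04),("endL",(317,385),.04),("bedNR corner",(350,105),.022),("bedFR",(167,197),.022),("bedN",(427,285),.022),("post",(348,374),.05),("nose",(259,224),.036),("housing near-left corner",(281,189),.044)):
    q=wplane([px],z); print(nm,q.round(4),tojig(q,P).round(4))
cv2.imwrite("pics/w1z.png",cv2.resize(im[90:300,160:360],None,fx=3.8,fy=2.8))
E
```

```text
178 308 333 [[0.5417, -0.1784], [0.5242, -0.1718]] [[-0.0573, -0.1015], [-0.0743, -0.0936]]
190 308 333 [[0.5449, -0.1702], [0.5273, -0.1635]] [[-0.0536, -0.0935], [-0.0707, -0.0856]]
210 308 332 [[0.5502, -0.1564], [0.5331, -0.1499]] [[-0.0473, -0.0801], [-0.0639, -0.0724]]
230 307 332 [[0.5564, -0.1426], [0.5384, -0.1357]] [[-0.0401, -0.0668], [-0.0576, -0.0587]]
260 307 331 [[0.565, -0.1208], [0.5473, -0.114]] [[-0.03, -0.0456], [-0.0473, -0.0376]]
280 307 330 [[0.571, -0.1056], [0.5537, -0.0989]] [[-0.023, -0.0308], [-0.0398, -0.023]]
310 307 329 [[0.5806, -0.0814], [0.5634, -0.0749]] [[-0.0117, -0.0074], [-0.0284, 0.0003]]
365 306 327 [[0.6014, -0.0319], [0.5836, -0.0252]] [[0.0124, 0.0405], [-0.0048, 0.0485]]
380 306 327 [[0.6076, -0.0166], [0.5894, -0.0097]] [[0.0197, 0.0554], [0.002, 0.0635]]
end R [[ 0.5321 -0.1763  0.04  ]] [[-0.0668 -0.0987]]
endL [[ 0.6001 -0.0077  0.04  ]] [[0.0129 0.0648]]
bedNR corner [[ 0.4927 -0.2182  0.022 ]] [[-0.109  -0.1377]]
bedFR [[ 0.6559 -0.2064  0.022 ]] [[ 0.0546 -0.1374]]
bedN [[ 0.4803 -0.0573  0.022 ]] [[-0.1101  0.0236]]
post [[ 0.5686 -0.0165  0.05  ]] [[-0.0192  0.0582]]
nose [[ 0.5889 -0.159   0.036 ]] [[-0.0089 -0.0854]]
housing near-left corner [[ 0.562  -0.1783  0.044 ]] [[-0.0371 -0.1027]]
```

View pics/w1z.png

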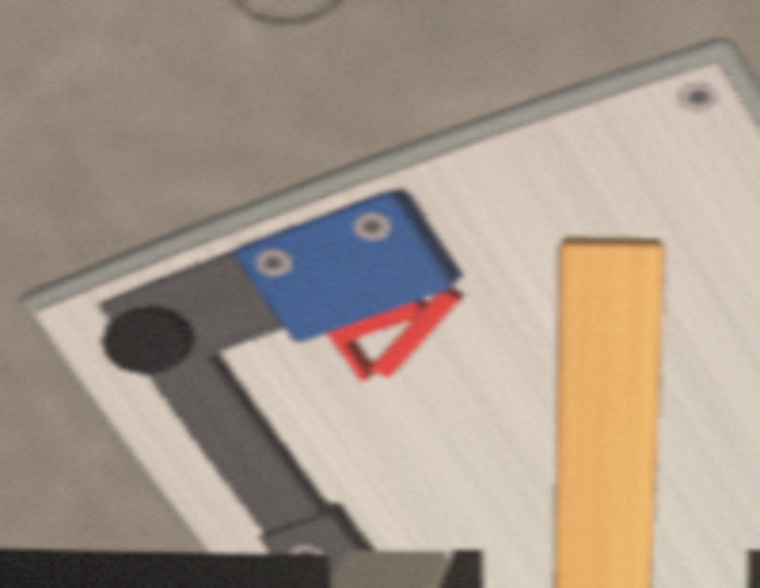

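```bash
python3 -m handwheel '[[[0,0,-0.7,-0.3],[0,0,-0.7,0],[0,0,-0.6,0],[0,0,-0.3,0],[0,0,0,0]]]' 34 3
python3 - <<'E'
from h import *
st()
E
```

```text
time_s: 2.2
tcp_pos: [0.549, -0.1343, 0.0336]
eef_rot: [-149.7, 89.8, 7.5]
contact_force: [-0.0, -0.8, 0.1]
gripper_width: 0.0341
t2.20 [ 0.549  -0.1343  0.0336] jaw157.2 F [-0.05 -0.77  0.05] w34.1 j6 -29
```

```bash
python3 -m handwheel '[[[0,0.05,-0.12,0.1],[0,0,0,0]]]' 34 3
python3 -m handwheel '[[[0,0,0,0],[0,0,0,0],[0,0,0,0],[0,0,0,0],[0,0,0,0]]]' 5 3
python3 - <<'E'
from h import *
st()
cv2.imwrite("pics/w2.png",vision.capture("wrist"))
E
```

```text
time_s: 2.4
tcp_pos: [0.5498, -0.1331, 0.0305]
eef_rot: [-154.6, 89.7, 3.1]
contact_force: [-0.7, 0.7, -0.3]
gripper_width: 0.0339
time_s: 2.9
tcp_pos: [0.552, -0.1329, 0.0337]
eef_rot: [-155.4, 89.4, 2.3]
contact_force: [-1.2, 0.2, 0.2]
gripper_width: 0.0059
t2.90 [ 0.552  -0.1329  0.0337] jaw157.7 F [-1.2   0.18  0.22] w5.9 j6 -29
```

View pics/w2.png

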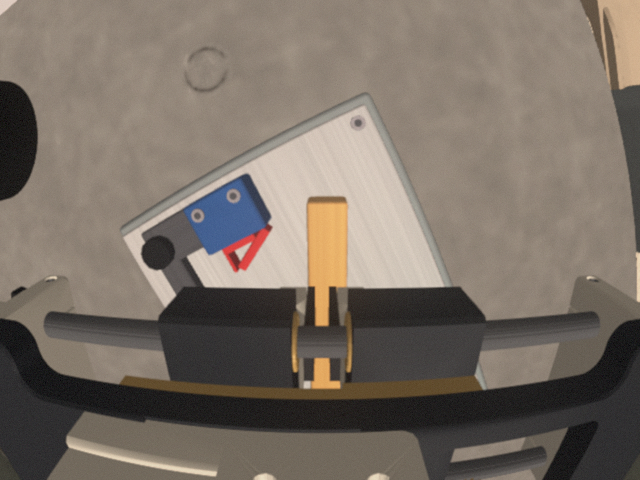

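```bash
python3 -m handwheel '[[[0,0,0,0],[0,0,0,0],[0,0,0,0],[0,0,0,0]]]' 36 3
python3 - <<'E'
from h import *
st()
cv2.imwrite("pics/w3.png",vision.capture("wrist"));cv2.imwrite("pics/s3.png",cv2.resize(vision.capture("side")[230:400,250:430],None,fx=4,fy=3.5))
st()
E
```

```text
time_s: 3.35
tcp_pos: [0.5519, -0.1329, 0.0335]
eef_rot: [-155.4, 89.4, 2.3]
contact_force: [-0.8, 0.2, 0.2]
gripper_width: 0.0317
t3.35 [ 0.5519 -0.1329  0.0335] jaw157.7 F [-0.78  0.2   0.2 ] w31.7 j6 -29
t3.45 [ 0.5519 -0.1329  0.0336] jaw157.7 F [0.14 0.49 0.02] w34.9 j6 -29
```

View pics/s3.png

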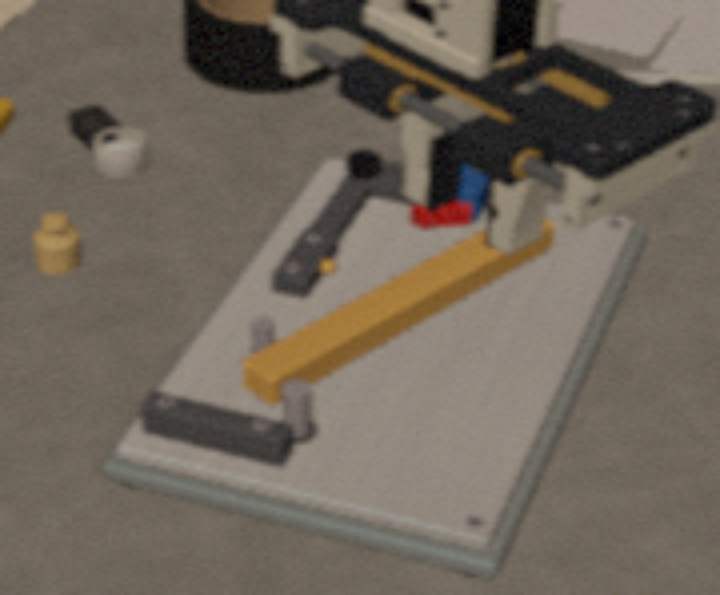

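View pics/w3.png

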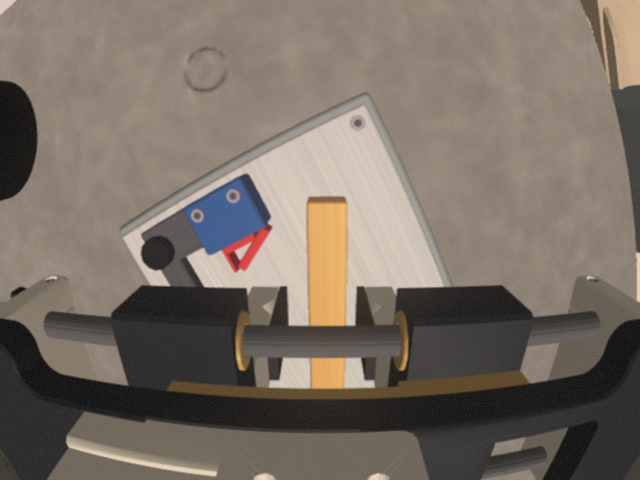

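```bash
python3 - <<'E'
from h import *
for z in (.02,.0336,.045,.055): print(z,proj("side",[[.552,-.133,z],[.552-.0278*.927,-.133+.0278*.375,z],[.552+.0278*.927,-.133-.0278*.375,z]]).round(1).tolist())
s=readout.get_state(); print(s['tcp_pos'],s['joints']); print(vision.get_calibration("wrist")['pose'])
E
```

```text
0.02 [[366.4, 308.7], [377.4, 315.9], [355.8, 301.6]]
0.0336 [[366.7, 303.0], [377.9, 310.2], [356.0, 296.0]]
0.045 [[367.0, 298.1], [378.2, 305.3], [356.2, 291.2]]
0.055 [[367.3, 293.9], [378.6, 301.0], [356.4, 287.0]]
[ 0.5518772  -0.13286735  0.0335574 ] [  6.24301835  19.74812425 -25.49177426   0.06005411 -44.14771109
 -28.55350565]
[[-0.92544308 -0.36058814 -0.11632414  0.52196997]
 [ 0.37876387 -0.8882791  -0.25980412 -0.20330773]
 [-0.00964602 -0.2844933   0.9586295   0.21730246]
 [ 0.          0.          0.          1.        ]]
```

```bash
python3 -m handwheel '[[[0,0,-0.15,0],[0,0,0,0]]]' 36 3; python3 -m handwheel '[[[0,0,-0.1,0],[0,0,0,0]]]' 36 3
```

```text
time_s: 3.65
tcp_pos: [0.5518, -0.1328, 0.0271]
eef_rot: [-155.0, 89.4, 2.7]
contact_force: [-0.2, 0.1, -0.4]
gripper_width: 0.036
time_s: 3.85
tcp_pos: [0.5517, -0.1329, 0.0224]
eef_rot: [-155.2, 89.4, 2.5]
contact_force: [0.4, -0.3, 0.2]
gripper_width: 0.0363
```

```bash
python3 -m handwheel '[[[0,0,0,0],[0,0,0,0],[0,0,0,0],[0,0,0,0]]]' 10 3
python3 - <<'E'
from h import *
st()
cv2.imwrite("pics/w4.png",vision.capture("wrist"));cv2.imwrite("pics/s4.png",cv2.resize(vision.capture("side")[230:400,250:430],None,fx=4,fy=3.5))
st()
E
```

```text
time_s: 4.25
tcp_pos: [0.5517, -0.1329, 0.0223]
eef_rot: [-155.8, 89.4, 2.0]
contact_force: [-0.4, -0.3, -0.8]
gripper_width: 0.0122
t4.25 [ 0.5517 -0.1329  0.0223] jaw157.7 F [-0.36 -0.26 -0.83] w12.2 j6 -29
t4.35 [ 0.5517 -0.1329  0.0223] jaw157.7 F [0.91 0.53 0.31] w10.5 j6 -29
```

View pics/s4.png

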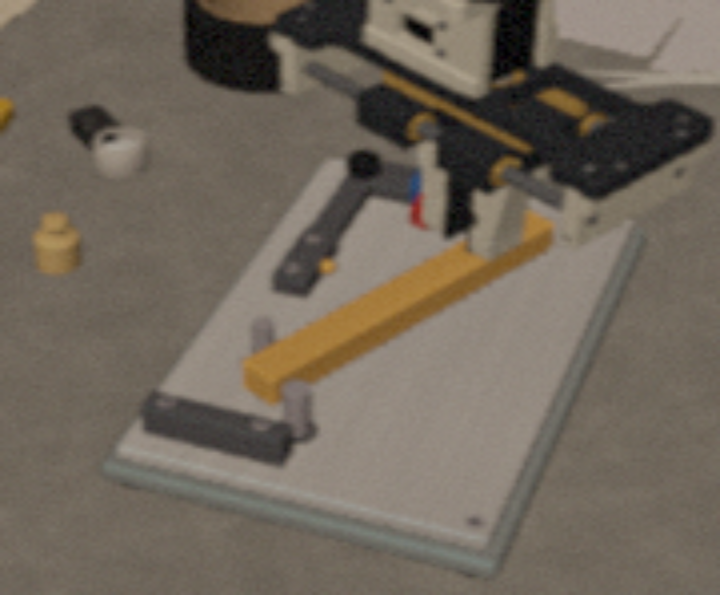

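View pics/w4.png

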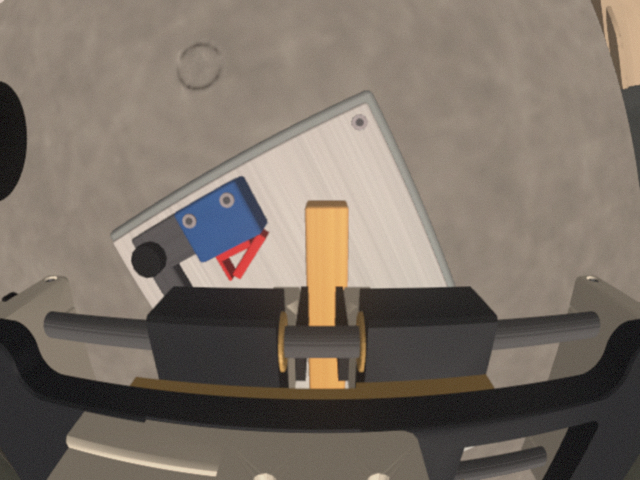

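```bash
python3 - <<'E'
from h import *
im=cv2.imread("pics/s4.png")
c=np.array([.5517,-.1329]);u=np.array([.379,.925]);n=np.array([.925,-.379])
for z in (.03,.04,.05,.06):
    P=[np.r_[c+.0095*u-.00525*n,z],np.r_[c+.0095*u-.026*n,z],np.r_[c-.0095*u-.026*n,z]]
    q=(proj("side",P)-[250,230])*[4,3.5]; print(z,q.round().tolist())
E
python3 - <<'E'
import cv2
from plant import vision
im=vision.capture("side");cv2.imwrite("pics/s5.png",cv2.resize(im[270:320,345:395],None,fx=12,fy=12,interpolation=cv2.INTER_CUBIC))
E
```

```text
0.03 [[461.0, 274.0], [494.0, 293.0], [523.0, 277.0]]
0.04 [[462.0, 259.0], [495.0, 278.0], [524.0, 262.0]]
0.05 [[463.0, 244.0], [497.0, 263.0], [525.0, 247.0]]
0.06 [[464.0, 229.0], [498.0, 247.0], [527.0, 232.0]]
```

View pics/s5.png

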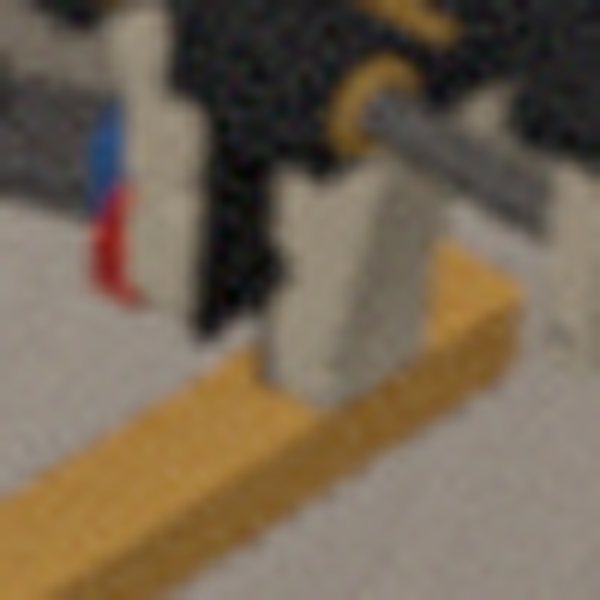

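The fingers closed to 10.5 mm with nothing between them. The side view puts the real tips about 25 mm above the reported TCP. I'll reopen and go deeper in small steps, watching the force.

```bash
python3 -m handwheel '[[[0,0,0,0],[0,0,0,0],[0,0,0,0],[0,0,-0.1,0],[0,0,-0.1,0],[0,0,0,0]]]' 38 3; python3 -m handwheel '[[[0,0,-0.1,0],[0,0,-0.1,0],[0,0,0,0]]]' ; python3 - <<'E'
from h import *
st()
im=vision.capture("side");cv2.imwrite("pics/s6.png",cv2.resize(im[270:320,345:395],None,fx=12,fy=12,interpolation=cv2.INTER_CUBIC))
E
```

```text
time_s: 5.0
tcp_pos: [0.5517, -0.1329, 0.0138]
eef_rot: [-155.1, 89.4, 2.6]
contact_force: [-0.3, 0.3, -0.9]
gripper_width: 0.0378
time_s: 5.3
tcp_pos: [0.5515, -0.1329, 0.0047]
eef_rot: [-155.4, 89.4, 2.4]
contact_force: [0.7, 0.8, 0.6]
gripper_width: 0.038
t5.30 [ 0.5515 -0.1329  0.0047] jaw157.7 F [0.72 0.76 0.64] w38.0 j6 -29
```

View pics/s6.png

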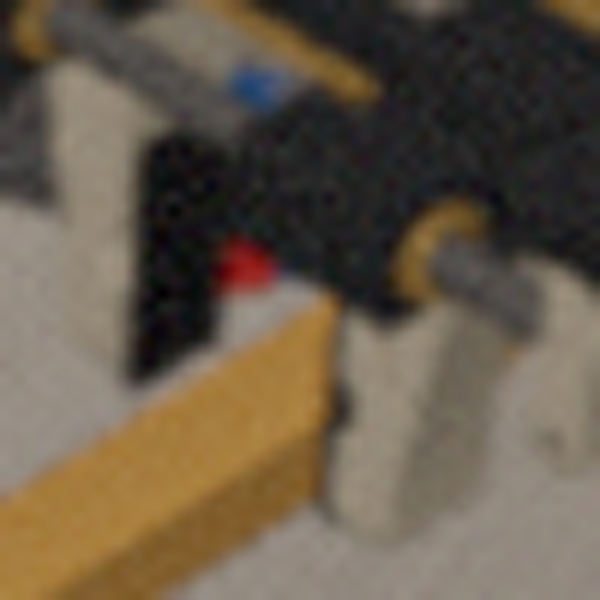

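```bash
python3 -m handwheel '[[[0,0,0,0],[0,0,0,0],[0,0,0,0],[0,0,0,0]]]' 10 3
python3 - <<'E'
from h import *
st()
cv2.imwrite("pics/w7.png",vision.capture("wrist"))
im=vision.capture("side");cv2.imwrite("pics/s7.png",cv2.resize(im[270:360,305:395],None,fx=6,fy=6,interpolation=cv2.INTER_CUBIC))
st()
E
```

```text
time_s: 5.75
tcp_pos: [0.5515, -0.1329, 0.005]
eef_rot: [-155.2, 89.4, 2.5]
contact_force: [0.4, 0.1, -1.7]
gripper_width: 0.0203
t5.75 [ 0.5515 -0.1329  0.005 ] jaw157.7 F [ 0.44  0.13 -1.66] w20.3 j6 -29
t5.85 [ 0.5515 -0.1329  0.005 ] jaw157.7 F [-0.24  0.45 -1.37] w20.1 j6 -29
```

View pics/s7.png

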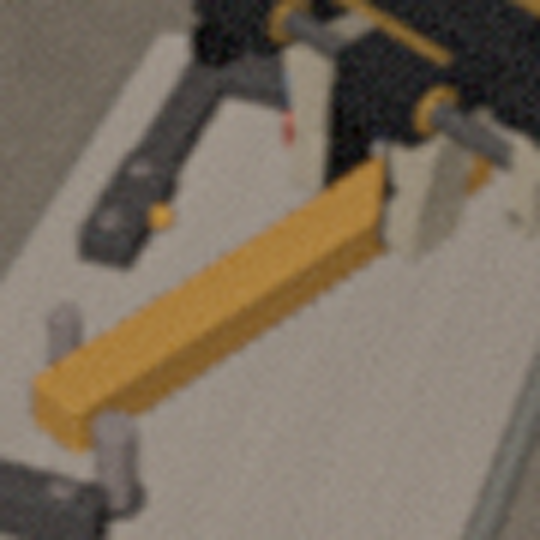

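View pics/w7.png

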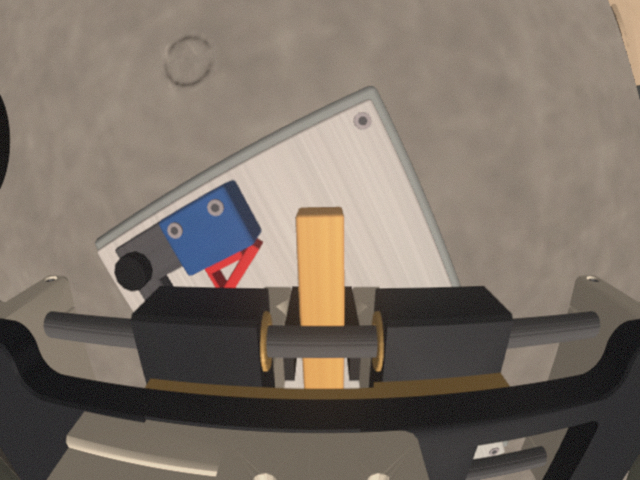

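```bash
python3 -m handwheel '[[[0.05,0.12,0,0],[0.05,0.12,0,0],[0.05,0.12,0,0],[0.05,0.12,0,0]]]' ; python3 -c "
from h import *
st()
im=vision.capture('side');cv2.imwrite('pics/s8.png',cv2.resize(im[270:360,305:395],None,fx=6,fy=6,interpolation=cv2.INTER_CUBIC))
st()"
```

```text
time_s: 6.25
tcp_pos: [0.5595, -0.1129, 0.005]
eef_rot: [-157.0, 89.5, 0.7]
contact_force: [-0.8, -0.7, -0.9]
gripper_width: 0.0202
t6.25 [ 0.5595 -0.1129  0.005 ] jaw157.7 F [-0.76 -0.7  -0.92] w20.2 j6 -31
t6.30 [ 0.56   -0.1123  0.005 ] jaw157.7 F [ 0.69  1.32 -1.25] w19.9 j6 -31
```

View pics/s8.png

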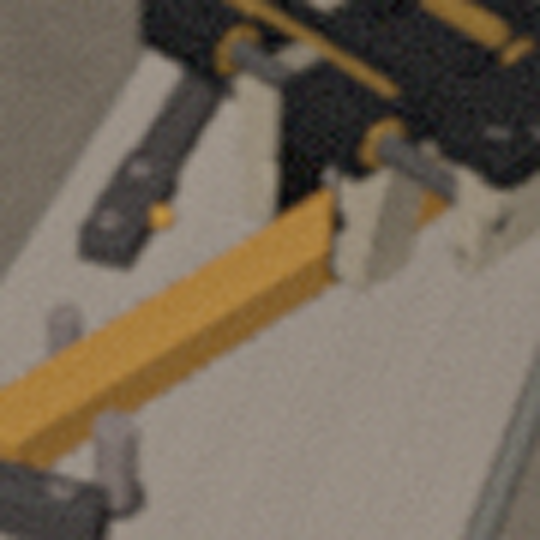

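```bash
for i in 1; do python3 -m handwheel '[[[0.03,0.07,0,0],[0,0,0,0]]]'; python3 -m handwheel '[[[0.03,0.07,0,0],[0,0,0,0]]]'; python3 -m handwheel '[[[0.03,0.07,0,0],[0,0,0,0]]]'; done; python3 -c "
from h import *
st()
im=vision.capture('side');cv2.imwrite('pics/s9.png',cv2.resize(im[280:370,295:385],None,fx=6,fy=6,interpolation=cv2.INTER_CUBIC))
cv2.imwrite('pics/t9.png',cv2.resize(vision.capture('top')[225:345,185:345],None,fx=5,fy=5,interpolation=cv2.INTER_CUBIC))
st()"
```

```text
time_s: 6.5
tcp_pos: [0.5617, -0.1086, 0.005]
eef_rot: [-156.0, 89.4, 1.7]
contact_force: [1.0, 0.9, -0.5]
gripper_width: 0.0199
time_s: 6.7
tcp_pos: [0.5628, -0.1056, 0.005]
eef_rot: [-156.6, 89.5, 1.2]
contact_force: [-0.9, 1.2, -1.0]
gripper_width: 0.0202
time_s: 6.9
tcp_pos: [0.5639, -0.1029, 0.005]
eef_rot: [-157.3, 89.5, 0.5]
contact_force: [-0.5, 0.3, -0.8]
gripper_width: 0.0197
t6.90 [ 0.5639 -0.1029  0.005 ] jaw157.7 F [-0.48  0.31 -0.85] w19.7 j6 -32
t7.00 [ 0.564  -0.1029  0.005 ] jaw157.7 F [-0.73  0.12 -1.08] w20.0 j6 -32
```

View pics/s9.png

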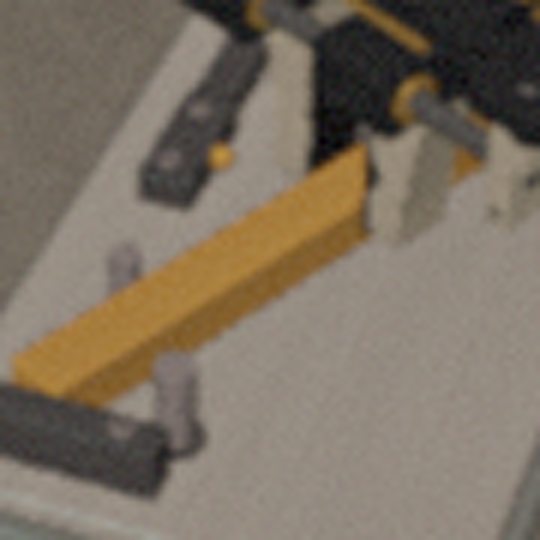

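View pics/t9.png

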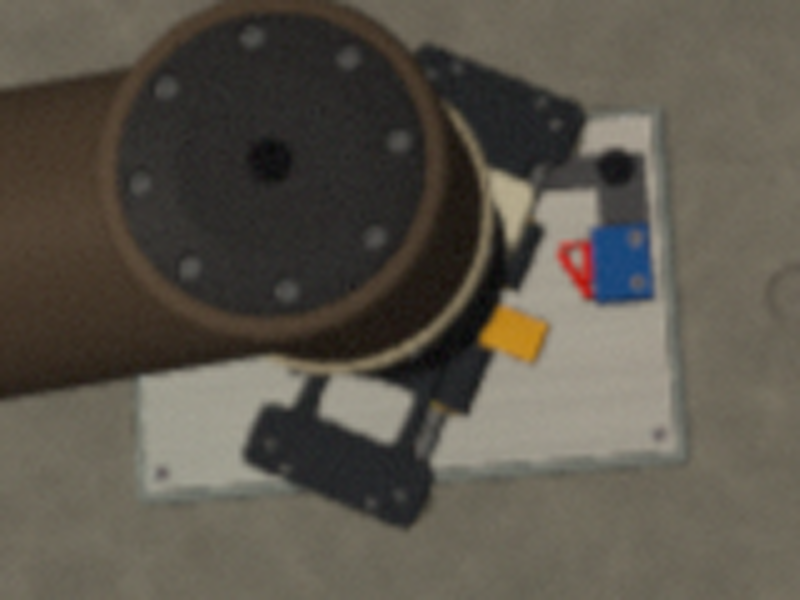

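```bash
python3 - <<'E'
from h import *
z=lambda u,v:((u+.5)/5-.5+185,(v+.5)/5-.5+225)
P=[.5918,-.0732,.07]
for c in ([(600,348),(588,388)],[(549,322),(532,362)]):
    q=onplane("top",[z(*c[0]),z(*c[1])],.04); j=tojig(q,P).mean(0); a=.454; print(q.round(4).tolist(),j, "tip",j+.18*np.array([np.sin(a),np.cos(a)]))
E
```

```text
[[0.5387, -0.177, 0.04], [0.5204, -0.1715, 0.04]] [-0.0691701  -0.09640725] tip [0.00977139 0.06535876]
[[0.5509, -0.1533, 0.04], [0.5325, -0.1456, 0.04]] [-0.05534331 -0.07256441] tip [0.02359818 0.0892016 ]
```

```bash
python3 -m handwheel '[[[0.02,0.05,0,0],[0,0,0,0]]]'; python3 -m handwheel '[[[0,0,0,0],[0,0,0,0],[0,0,0,0],[0,0,0.4,0],[0,0,0.8,0],[0,0,0.4,0]]]' 40 3; python3 -c "
from h import *
st()"
```

```text
time_s: 7.2
tcp_pos: [0.5648, -0.101, 0.0051]
eef_rot: [-157.2, 89.5, 0.5]
contact_force: [0.1, 1.3, -1.3]
gripper_width: 0.0198
time_s: 7.8
tcp_pos: [0.5632, -0.1009, 0.0684]
eef_rot: [-160.5, 89.7, -2.8]
contact_force: [0.7, 1.1, -0.2]
gripper_width: 0.0403
t7.80 [ 0.5632 -0.1009  0.0684] jaw157.7 F [ 0.66  1.06 -0.22] w40.3 j6 -32
```

```bash
python3 -m handwheel '[[[-0.5,-0.05,0,0],[-0.5,-0.05,0,0],[-0.4,-0.05,0,0],[0,0,0,0]]]' 0 5; python3 -m handwheel '[[[0,0,0,0],[0,0,0,0]]]'; python3 -c "
from h import *
st()
cv2.imwrite('pics/w10.png',vision.capture('wrist'))
cv2.imwrite('pics/t10.png',cv2.resize(vision.capture('top')[225:345,185:345],None,fx=5,fy=5,interpolation=cv2.INTER_CUBIC))
cv2.imwrite('pics/s10.png',cv2.resize(vision.capture('side')[250:400,270:420],None,fx=4,fy=4,interpolation=cv2.INTER_CUBIC))
"
```

```text
time_s: 8.2
tcp_pos: [0.5082, -0.1067, 0.0719]
eef_rot: [-154.9, 89.3, 2.8]
contact_force: [-0.1, 0.6, 0.5]
gripper_width: 0.0134
time_s: 8.4
tcp_pos: [0.5093, -0.1066, 0.0725]
eef_rot: [-155.0, 89.2, 2.7]
contact_force: [0.1, 1.0, 0.1]
gripper_width: 0.0015
t8.40 [ 0.5093 -0.1066  0.0725] jaw157.8 F [0.08 0.98 0.06] w1.5 j6 -32
```

View pics/w10.png

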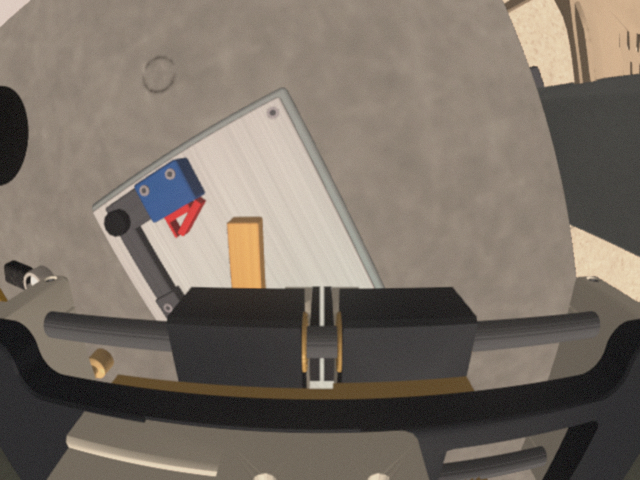

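View pics/t10.png

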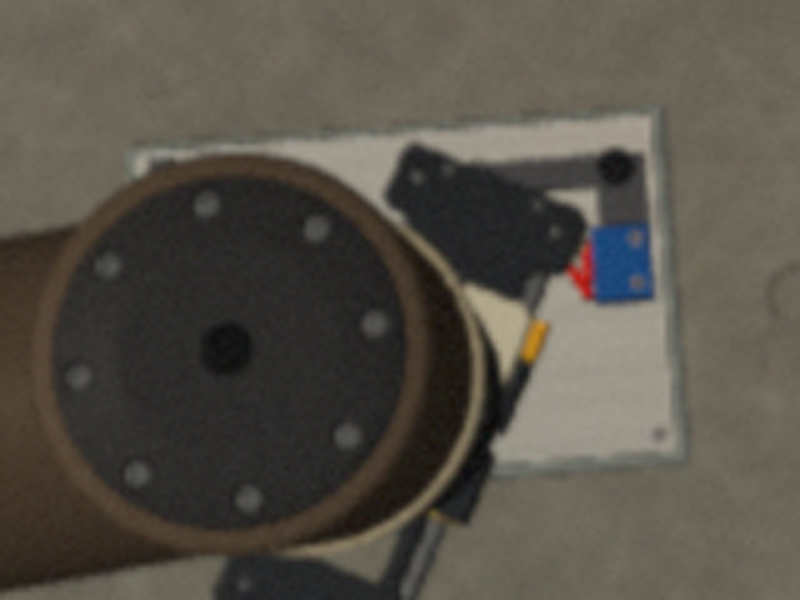

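View pics/s10.png

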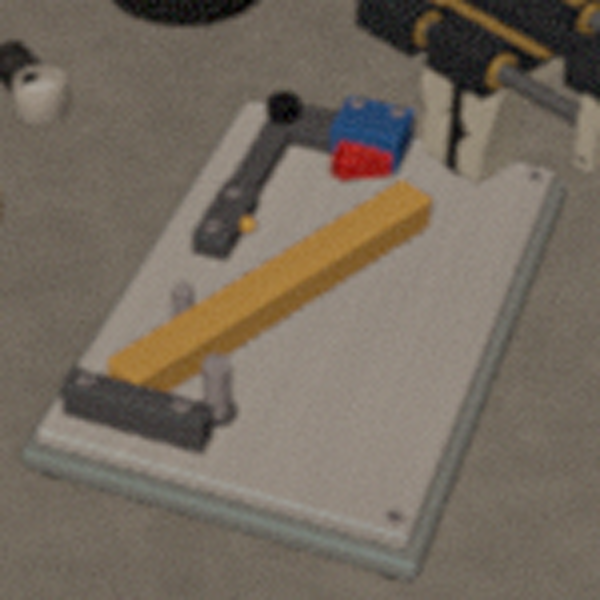

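```bash
python3 - <<'E'
from h import *
P=[.5918,-.0732,.07]
for px in ([229,220],[262,220],[233,286],[265,286]):
    q=wplane([px],.04); print(q[0,:2].round(4),tojig(q,P).round(4))
zs=lambda u,v:((u+.5)/4-.5+270,(v+.5)/4-.5+250)
for c in ((404,182),(431,204),(150,376),(110,355)):
    q=onplane("side",[zs(*c)],.04);print("side",q[0,:2].round(4),tojig(q,P).round(4))
E
```

```text
[ 0.5521 -0.1539] [[-0.0453 -0.0778]]
[ 0.5331 -0.146 ] [[-0.0637 -0.0685]]
[ 0.5691 -0.1139] [[-0.0255 -0.039 ]]
[ 0.5494 -0.1063] [[-0.0446 -0.0301]]
side [ 0.5513 -0.1501] [[-0.0458 -0.0739]]
side [ 0.5342 -0.1404] [[-0.0622 -0.063 ]]
side [0.6    0.0152] [[0.0144 0.0876]]
side [0.6208 0.0113] [[0.0349 0.0822]]
```

```bash
python3 -m handwheel '[[[0,0,-0.6,0],[0,0,-0.6,0],[0,0,-0.3,0],[0,0,-0.1,0],[0,0,0,0]]]' ; python3 -c "
from h import *
st()"
```

```text
time_s: 9.05
tcp_pos: [0.512, -0.1063, 0.0062]
eef_rot: [-156.9, 89.2, 0.9]
contact_force: [0.1, 0.9, -0.2]
gripper_width: 0.0002
t9.05 [ 0.512  -0.1063  0.0062] jaw157.8 F [ 0.1   0.87 -0.21] w0.2 j6 -32
```

```bash
python3 -m handwheel '[[[0.12,-0.05,0,0],[0.12,-0.06,0,0],[0.12,-0.06,0,0.3]]]' ; python3 -m handwheel '[[[0.12,-0.06,0,0.5],[0.12,-0.06,0,0.5]]]' ;python3 -c "
from h import *
st()
cv2.imwrite('pics/s11.png',cv2.resize(vision.capture('side')[250:400,270:420],None,fx=4,fy=4,interpolation=cv2.INTER_CUBIC))
"
```

```text
time_s: 9.35
tcp_pos: [0.5285, -0.1132, 0.0078]
eef_rot: [-157.0, 89.0, 2.4]
contact_force: [-0.2, -0.2, -0.2]
gripper_width: 0.0003
time_s: 9.55
tcp_pos: [0.54, -0.1185, 0.0093]
eef_rot: [-157.2, 88.9, 7.4]
contact_force: [-1.2, -0.2, 1.0]
gripper_width: 0.0004
t9.55 [ 0.54   -0.1185  0.0093] jaw164.5 F [-1.21 -0.19  0.96] w0.4 j6 -23
```

View pics/s11.png

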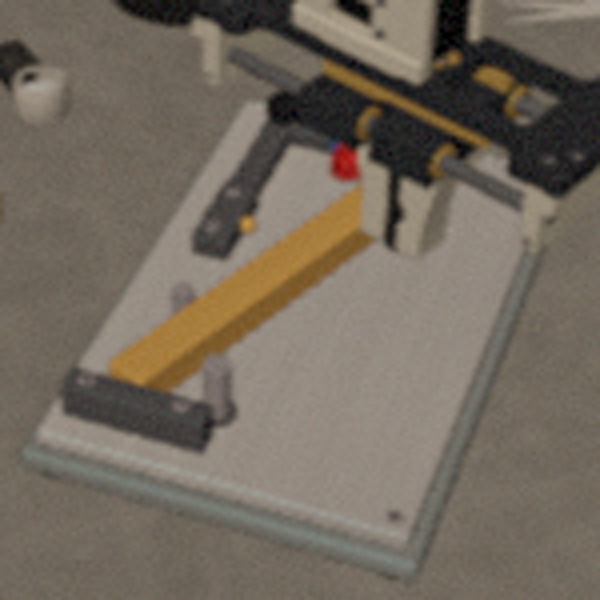

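```bash
python3 -m handwheel '[[[0.08,-0.05,-0.1,0.6],[0.08,-0.05,-0.1,0.6]]]' ;python3 -c "
from h import *
st()
cv2.imwrite('pics/s12.png',cv2.resize(vision.capture('side')[250:400,270:420],None,fx=4,fy=4,interpolation=cv2.INTER_CUBIC))
cv2.imwrite('pics/w12.png',vision.capture('wrist'))
st()
"
```

```text
time_s: 9.8
tcp_pos: [0.5491, -0.1231, 0.003]
eef_rot: [-158.6, 88.7, 12.1]
contact_force: [-1.4, 0.7, -0.3]
gripper_width: 0.0004
t9.80 [ 0.5491 -0.1231  0.003 ] jaw170.7 F [-1.38  0.65 -0.31] w0.4 j6 -16
t9.90 [ 0.5491 -0.1232  0.0026] jaw170.7 F [-0.04 -0.13 -0.19] w0.5 j6 -16
```

View pics/s12.png

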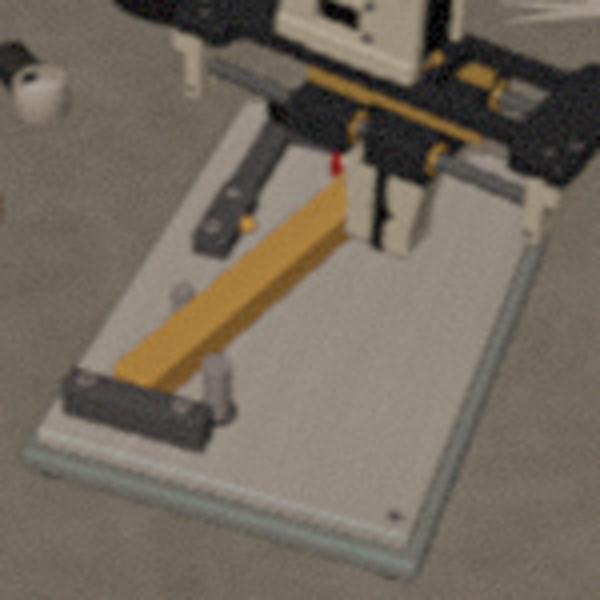

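View pics/w12.png

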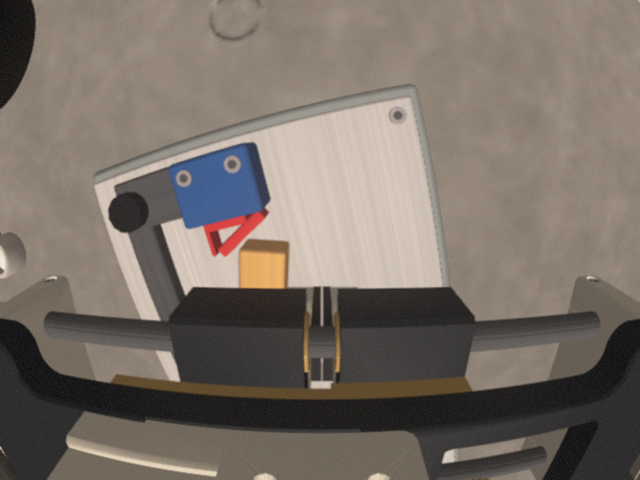

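```bash
python3 -m handwheel '[[[0.07,-0.04,-0.02,0.8],[0.07,-0.04,-0.02,0.8]]]' ; python3 -m handwheel '[[[0.05,-0.03,-0.02,0.6],[0,0,0,0]]]' ;python3 -c "
from h import *
st()
cv2.imwrite('pics/w13.png',vision.capture('wrist')[130:330,130:400].repeat(2,0).repeat(2,1))
st()
"
```

```text
time_s: 10.1
tcp_pos: [0.5533, -0.1264, 0.0015]
eef_rot: [-156.0, 88.9, 22.5]
contact_force: [-3.6, 0.5, 1.1]
gripper_width: 0.0009
time_s: 10.3
tcp_pos: [0.5536, -0.1278, 0.0009]
eef_rot: [-151.4, 89.0, 30.0]
contact_force: [-0.3, -0.0, -0.6]
gripper_width: 0.0004
t10.30 [ 0.5536 -0.1278  0.0009] jaw-178.6 F [-0.32 -0.01 -0.57] w0.4 j6 -4
t10.35 [ 0.5537 -0.1277  0.001 ] jaw-178.6 F [-0.79 -0.32  0.01] w0.4 j6 -5
```

View pics/w13.png

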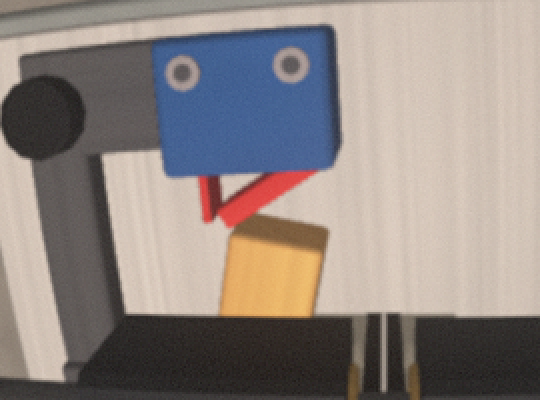

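```bash
python3 -m handwheel '[[[0.08,-0.02,0.03,0.1],[0.06,-0.02,0.02,0]]]' ; python3 -m handwheel '[[[0.06,-0.01,0.02,0.1],[0,0,0,0]]]' ;python3 -c "
from h import *
st()
cv2.imwrite('pics/w14.png',vision.capture('wrist')[130:330,130:400].repeat(2,0).repeat(2,1))
st()
"
```

```text
time_s: 10.55
tcp_pos: [0.5583, -0.1292, 0.0031]
eef_rot: [-149.1, 89.0, 32.6]
contact_force: [-0.8, -0.0, -0.7]
gripper_width: 0.0005
time_s: 10.75
tcp_pos: [0.5617, -0.1298, 0.0044]
eef_rot: [-151.1, 89.0, 31.0]
contact_force: [-1.4, 0.3, -0.6]
gripper_width: 0.0005
t10.75 [ 0.5617 -0.1298  0.0044] jaw-177.9 F [-1.38  0.26 -0.58] w0.5 j6 -3
t10.80 [ 0.5617 -0.1297  0.0043] jaw-177.9 F [ 0.44 -0.16 -0.35] w0.4 j6 -4
```

View pics/w14.png

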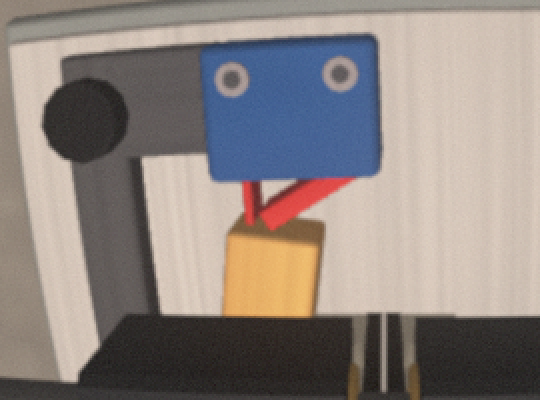

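```bash
python3 -m handwheel '[[[0.07,-0.01,0,0.1],[0,0,0,0]]]' ; python3 -m handwheel '[[[0.07,-0.01,0,0.1],[0,0,0,0]]]' ;python3 -c "
from h import *
st()
cv2.imwrite('pics/w15.png',vision.capture('wrist')[130:330,130:400].repeat(2,0).repeat(2,1))
cv2.imwrite('pics/s15.png',cv2.resize(vision.capture('side')[250:400,270:420],None,fx=4,fy=4,interpolation=cv2.INTER_CUBIC))
st()
"
```

```text
time_s: 11.0
tcp_pos: [0.565, -0.1302, 0.0045]
eef_rot: [-152.3, 89.0, 30.4]
contact_force: [0.2, 0.4, -0.5]
gripper_width: 0.0002
time_s: 11.2
tcp_pos: [0.5682, -0.1306, 0.0046]
eef_rot: [-152.9, 89.0, 30.3]
contact_force: [0.1, 1.1, -0.2]
gripper_width: 0.0002
t11.20 [ 0.5682 -0.1306  0.0046] jaw-176.8 F [ 0.07  1.1  -0.18] w0.2 j6 -2
t11.30 [ 0.5681 -0.1306  0.0046] jaw-176.9 F [-0.08 -0.07  0.11] w0.5 j6 -2
```

View pics/w15.png

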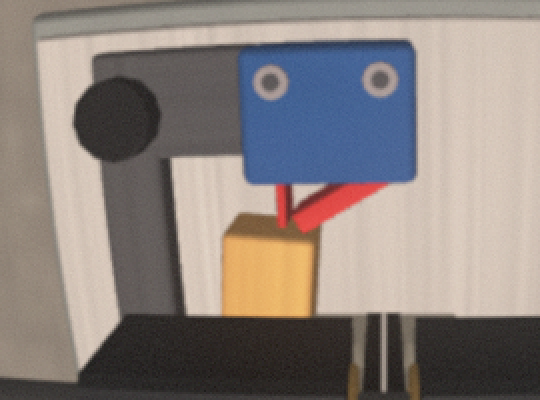

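View pics/s15.png

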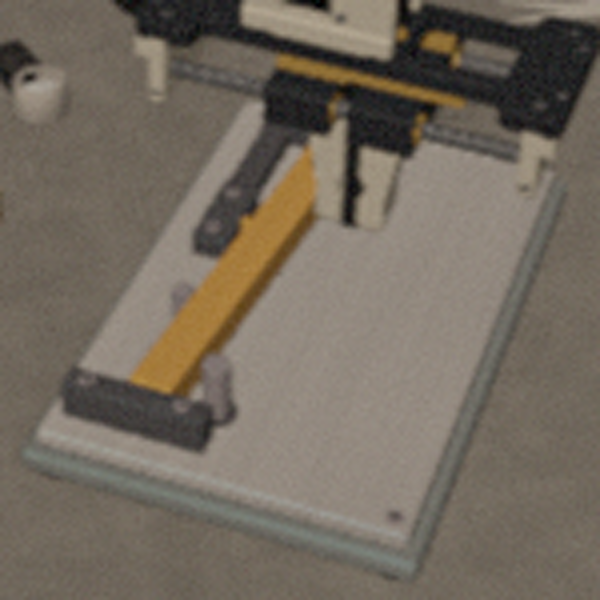

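```bash
for i in 1; do python3 -m handwheel '[[[0.05,0,0,0],[0,0,0,0]]]' | grep -E "tcp|force"; python3 -m handwheel '[[[0.05,0,0,0],[0,0,0,0]]]' | grep -E "tcp|force"; done; python3 -c "
from h import *
cv2.imwrite('pics/w16.png',vision.capture('wrist')[130:330,130:400].repeat(2,0).repeat(2,1))
st()
"
```

```text
tcp_pos: [0.5697, -0.1306, 0.0046]
contact_force: [-1.1, 0.6, 0.0]
tcp_pos: [0.571, -0.1307, 0.0043]
contact_force: [-0.8, -0.0, -0.1]
t11.75 [ 0.5711 -0.1307  0.0044] jaw-176.9 F [-1.08 -0.9   0.4 ] w0.7 j6 -2
```

View pics/w16.png

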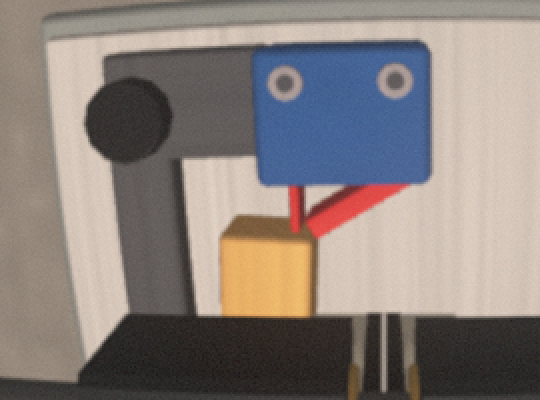

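```bash
for i in 1; do python3 -m handwheel '[[[0.05,0,0,0],[0,0,0,0]]]' | grep -E "tcp|force"; python3 -m handwheel '[[[0.05,0,0,0],[0,0,0,0]]]' | grep -E "tcp|force"; done; python3 -c "
from h import *
cv2.imwrite('pics/w17.png',vision.capture('wrist')[130:330,130:400].repeat(2,0).repeat(2,1))
st()
"
```

```text
tcp_pos: [0.5723, -0.1307, 0.0042]
contact_force: [-1.4, 0.2, 0.8]
tcp_pos: [0.5737, -0.1308, 0.004]
contact_force: [-1.7, -0.0, 0.5]
t12.20 [ 0.5737 -0.1308  0.004 ] jaw-176.9 F [-2.47  0.34 -0.35] w0.5 j6 -2
```

View pics/w17.png

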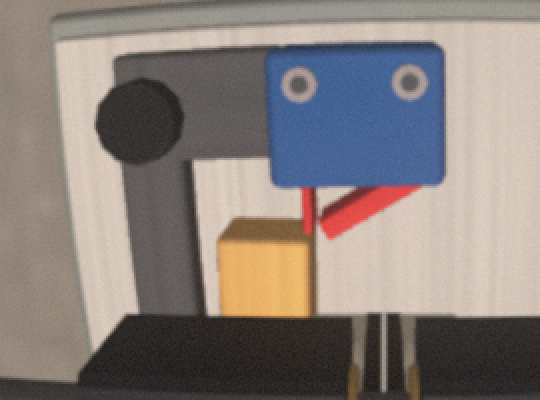

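```bash
for i in 1; do python3 -m handwheel '[[[0.05,0,0,0],[0,0,0,0]]]' | grep -E "tcp|force"; python3 -m handwheel '[[[0.05,0,0,0],[0,0,0,0]]]' | grep -E "tcp|force"; done; python3 -c "
from h import *
cv2.imwrite('pics/w18.png',vision.capture('wrist')[130:330,130:400].repeat(2,0).repeat(2,1))
st()
"
```

```text
tcp_pos: [0.575, -0.1309, 0.0038]
contact_force: [-3.3, -0.5, 1.5]
tcp_pos: [0.5764, -0.1311, 0.0036]
contact_force: [-3.0, -1.0, 1.0]
t12.65 [ 0.5764 -0.1311  0.0036] jaw-176.9 F [-4.03 -1.34  1.91] w0.4 j6 -2
```

View pics/w18.png

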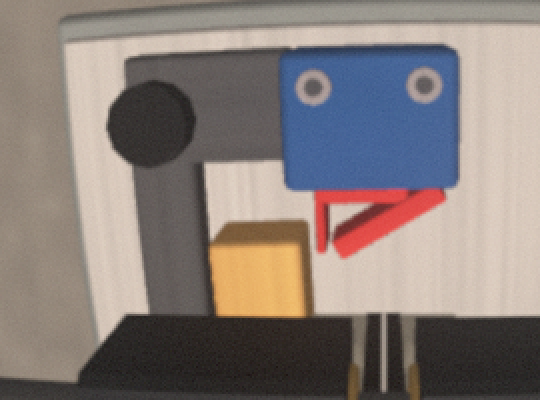

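The catch has snapped out: the nose now reaches row 253, in front of the bar's near edge. Next I back off and raise the arm.

```bash
python3 -m handwheel '[[[-0.1,0,0,0],[-0.3,0,0,0],[-0.4,0,0,0],[0,0,0.5,0],[0,0,0.8,0],[-0.5,0,0.5,0],[-1,-0.2,0.3,0],[-1,-0.5,0.3,0]]]'; python3 -m handwheel '[[[-0.3,-1,0.3,0],[0,-1,0,0],[0,-1,0,0],[0,-0.8,0,0],[0,0,0,0]]]';python3 -c "
from h import *
st()
a=vision.capture('top');b=vision.capture('side');cv2.imwrite('pics/tF.png',a);cv2.imwrite('pics/sF.png',b)
cv2.imwrite('pics/t20.png',cv2.resize(a[235:335,195:345],None,fx=5,fy=5,interpolation=cv2.INTER_CUBIC))
cv2.imwrite('pics/s20.png',cv2.resize(b[260:400,270:420],None,fx=4,fy=4,interpolation=cv2.INTER_CUBIC))
"
```

```text
time_s: 13.45
tcp_pos: [0.4466, -0.1571, 0.1021]
eef_rot: [-159.7, 88.7, 23.6]
contact_force: [0.0, -0.3, 0.4]
gripper_width: 0.0003
time_s: 13.95
tcp_pos: [0.4318, -0.3146, 0.1208]
eef_rot: [-175.1, 87.7, 8.4]
contact_force: [-0.0, -0.3, -0.7]
gripper_width: 0.0002
t13.95 [ 0.4318 -0.3146  0.1208] jaw-176.5 F [-0.02 -0.28 -0.71] w0.2 j6 20
```

View pics/t20.png

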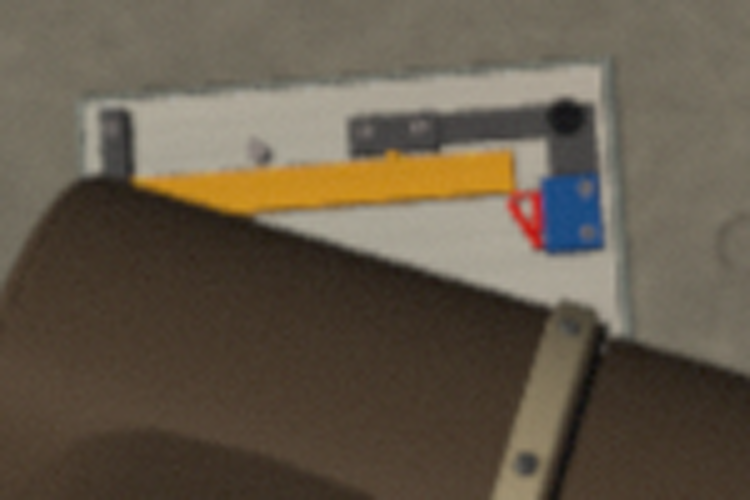

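View pics/s20.png

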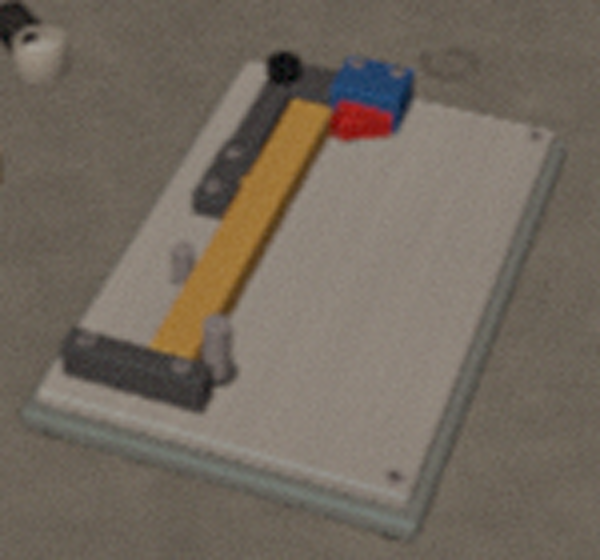

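```bash
python3 - <<'E'
from fit import *
P=[.5918,-.0732,.07]
q=onplane("top",[z(514,150),z(514,192),z(134,180)],.04);j=tojig(q,P);print(j.round(4).tolist(),"ang",np.arctan2(j[2,0]-j[0,0],j[2,1]-j[0,1]))
for n,f in(("top","tF"),("side","sF")):
    a=cv2.imread(f"pics/{n}0.png");b=cv2.imread(f"pics/{f}.png");d=(cv2.absdiff(a,b).max(2)>60).astype(np.uint8)
    k,l,s,c=cv2.connectedComponentsWithStats(d);print(n,[x.tolist() for x in s[1:] if x[4]>15])
from plant import close_job
print(close_job())
E
```

```text
[[0.01, -0.0878], [-0.0097, -0.0865], [0.0092, 0.0897]] ang -0.0041055967282988375
top [[244, 265, 54, 11, 388], [211, 270, 94, 54, 3515], [354, 295, 41, 28, 421], [306, 296, 16, 22, 199], [293, 319, 18, 58, 97], [391, 324, 73, 63, 3133], [291, 336, 8, 13, 68], [117, 348, 166, 132, 7018], [357, 393, 103, 30, 2007], [592, 396, 48, 84, 3149], [247, 471, 6, 9, 36]]
side [[410, 21, 9, 12, 65], [518, 79, 5, 10, 16], [628, 87, 10, 12, 24], [458, 88, 61, 62, 2018], [624, 112, 16, 26, 142], [463, 150, 8, 7, 45], [418, 153, 109, 48, 1977], [456, 158, 13, 8, 76], [607, 167, 33, 274, 5972], [461, 198, 8, 25, 87], [321, 285, 32, 40, 333], [328, 290, 60, 49, 759], [309, 342, 7, 6, 16]]
the job is handed in; nothing more can be done
None
```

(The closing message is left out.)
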